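# Lock a hammer-head bolt in a slotted strut, up against the sprung stop

## Task

Put the hammer-head bolt into the slotted strut: head through the slot, pressed down against the spring leaf, turned a quarter turn clockwise so that it catches under both lips, and slid along until it bears on the sprung stop hidden inside the channel and pushes its plunger in a little, but never to the end of its stroke. Then let the bolt rise so that its grooves seat on the lip edges, and leave it standing upright and locked there; handle it gently and leave the bushing, the hex key and the red pen where they are.

Things in the scene. Friction and masses are not known exactly. Their poses are not given: they have to be found in the camera images.
- bolt: Loose steel hammer-head bolt standing on its head, 58 mm tall, 0.12 kg. Origin: centre of the head's underside, z up the shank. Head 39 (x) by 20 mm (y), 9 mm thick; two grooves across its top (9.75 to 16 mm either side of the axis, 4 mm deep). Corners +x -y and -x +y are rounded: in the strut it turns only clockwise from above, and stops about 10 degrees past the quarter turn.
- bolt_grip (a point): Middle of the bolt's flat grip tab, on its axis 46 mm above the bolt's origin, with the bolt's axes. The tab is 26 mm along x, 12 mm thick along y (pinch it across these 12 mm) and reaches from 30 to 58 mm above the bolt's underside. Below it a threaded shank of 12 mm diameter.
- strut: Slotted steel strut with end caps, fixed on the desk: 200 mm long (x, along the slot), 47 wide (y), 41 high. Origin: centre of its underside; +x points to the end with the stop. Slot 23 mm wide, inside 42 mm wide. Lips 2.5 mm thick, undersides at z = 38.5 mm, toothed: a seated bolt holds. Their inner edges, 2.5 mm thick, turn down to z = 35.5 mm. The slot is always clear from x = -80 to -20 mm.
- leaf_top (a point): On the strut's axis at x = -50 mm, z = 36.5 mm: top of the smooth spring leaf inside, as it stands free. It gives 14.5 mm, at 1.3 N per mm from zero. The bolt can turn with its underside between z = 26.5 (13 N) and 22 mm (leaf bottomed, 18.9 N). Turned and let go, the leaf lifts it until the lip edges lie in its grooves and the lips stop it: underside at z = 29.5 mm.
- plunger (a joint): Travel (m) of the stop's sprung dark plunger inside the channel: 0 free, 0.016 at its end, growing to the strut's +x. Face 21 mm wide, z = 17 to 40.5 mm. It gives at 2.4 N, then 0.06 N more per mm. The stop's place is not measured: the free face lies anywhere from x = 0 to 45 mm in the strut's frame, seen only through the slot. A seated bolt withstands its push, one not yet risen is pushed back if let go.
- bushing: Loose turned steel bushing, 32 mm across, 12 mm high, on the thin plate in front; bystander. Origin under its centre.
- hex_key: Loose black hex key, 83 x 35 x 4 mm, lying flat; bystander. Origin under its centre.
- red_pen: Loose red pen, 135 mm long, lying on the desk; bystander. Origin under its centre.
Not all that is in view belongs to the job. What is shaped like the bolt but purple is not meant.

How it is judged (in metres and radians):
On the way, in this order (a step that is already met when the one before it is completed fails the run):
1. the bolt's head is in the channel, lengthwise, wholly below the lip edges (angle between the x axis of bolt and the x axis of strut, either way round below 0.25 rad and z of bolt in the frame of strut between 0.018 and 0.0265 m and y of bolt in the frame of strut between -0.005 and 0.005 m and x of bolt in the frame of strut between -0.09 and 0.08 m), for 0.1 s.
2. the head is turned a quarter turn, crosswise under the lips (angle between the x axis of bolt and the y axis of strut, either way round below 0.2 rad and z of bolt in the frame of strut between 0.018 and 0.031 m and y of bolt in the frame of strut between -0.005 and 0.005 m), for 0.1 s.
At the end, for the whole second after the job is handed in: The bolt stands let go, still and upright (0.08 rad) in the strut: head crosswise (0.2 rad), centred (4 mm) and risen into the lips (underside 28 to 31 mm above the strut's underside, lip edges in the grooves), holding the stop's plunger pushed in by 1.5 to 13.5 mm (angle between the x axis of bolt and the y axis of strut, either way round below 0.2 rad and z of bolt in the frame of strut between 0.028 and 0.031 m and y of bolt in the frame of strut between -0.004 and 0.004 m and value of joint plunger between 0.0015 and 0.0135 m and angle between bolt's own z axis and vertical below 0.08 rad and linear speed of bolt below 0.02 m/s and angular speed of bolt below 0.2 rad/s); the robot touches nothing.
It fails at once if the plunger is driven to the end of its stroke (more than 15 mm) (value of joint plunger above 0.015 m).
It fails at once if the bolt is forced against the strut or its leaf with more than 45 N in all (contact force between bolt and strut above 45 N).
It fails at once if the bushing is moved by more than 20 mm (distance of bushing from where it was at the start of the episode above 0.02 m).
It fails at once if the hex key is moved by more than 20 mm (distance of hex_key from where it was at the start of the episode above 0.02 m).
It fails at once if the red pen is moved by more than 20 mm (distance of red_pen from where it was at the start of the episode above 0.02 m).
It also fails if it takes over 72 s, if anything falls off the work surface, if the arm or the gripper's body presses on something with over 40 N, if the wrist force passes 120 N, or if a joint passes its speed limit or range.

## Robot

A 7-joint arm with a two-finger parallel gripper is mounted at the origin on a cart in front of the work surface, level with it; the furniture and walls round the work are solid. World frame = base frame: x ahead of the robot, y to its left, z up, the work surface at z = 0. Lengths are in mm, angles in degrees, forces in N, time in s.
With the tool pointing down it reaches from about 350 to 900 mm from the base axis. Payload 19.9 kg.
Tool frame: the origin (TCP) lies midway between the tips of the shut fingers; the grasp point (between the pads) lies 19 mm behind it (robot.grip_point_offset is the distance from the TCP to the grasp point, in mm); z points along the fingers, y is the line along which they close (so a half turn about z gives the same grasp; the last joint's range is limited). The gripper opens to 94 mm and grips with 3 to 60 N. Pads are 16 mm wide; open, the fingers measure 119 mm over their backs; the gripper's body (75 mm by 177 mm) begins 78 mm behind the grasp point.
Start: joints at [64.544, 23.915, -0.59, 92.452, 0.269, 63.638, -3.037], TCP at [244.987, -574.959, 177.325] pointing down, gripper open.
Joint ranges: [-161.28, 161.28], [-22.2, 115.67], [-73.04, 71.86], [3.21, 147.25], [-68.34, 248.33], [10.77, 114.83], [-161.83, 161.83]. Speed limits (degrees/s): [108.29, 108.29, 136.94, 136.94, 172.46, 172.46, 172.46].

## Interface

Orientations are given as [roll, pitch, yaw] about the fixed x, y, z axes, in that order (R = Rz(yaw) Ry(pitch) Rx(roll)).
In Python, from workcell import robot gives the robot as it stands. The module is installed in compiled form; this text tells all that it offers.
- The arm moves only by the tool play_rows, never from a script. Its argument "deltas" is one flat list of numbers, 7 for each row, row after row: the turn, a rotation vector about the tool's x, y, z in units of 5 degrees (1.0 is 5 degrees), then the shift along the tool's x, y, z in mm, then the finger opening in mm, from 0 to 94. A call has 1 to 12 rows; each row is the pose to reach, as a shift and turn from the pose commanded when the call began, along the tool's axes at that moment; what a row does not reach only later rows make up. A row lasts 1/12 s, in which the tool goes at most 41.7 mm and 7.16 degrees, less where a joint would pass 70% of its speed; a pose out of reach is approached as far as the arm can. A call with a gripper value outside its range is refused whole. The fingers move at their own pace and stop on an object; "force" is the grip in N (left out, the last holds). Time passes only in rows, so rows that repeat a pose let the fingers close. It gives the time, the measured TCP pose, the force, the opening and the grip force at its end, in the units of the state.
- robot.get_obs(): the state, without advancing time (a new reading comes with each control period).
- robot.snapshot(name): name is "scene" or "top"; returns a dict with "pixels" (420x560x3 uint8, blue, green, red), "fx", "fy", "cx", "cy" (pixels), "pose" (4x4, takes a point from camera to world coordinates). Camera axes: x right, y up, looking along -z (the intrinsics and any distortion apply to the point x, -y, -z); pixel columns grow to the right and rows downward; lengths in mm; the calibration is good to about 2 mm. A picture is of the moment at which its call begins. There is no depth.
- robot.job_done(): hands the job in; it is judged then, once.
The state is a dict: "t": time; "joints": joint angles; "qd": joint speeds; "joint_efforts": joint torques, N m; "tool_pos": TCP position; "tcp_rot": TCP orientation; "force": force on the tool from outside, world axes, zero at the start; "ft_torque": the same for the moment, N m; "width": finger opening in mm; "gripper_force": force on a finger pad.
Only numpy, scipy, OpenCV 4.12 (cv2) and the standard library are available. Lean on these libraries where they do the work, as an engineer would, in place of code of your own. Each camera call takes 0.05 s, during which the arm holds its last target. There are 200 camera calls.

## Working session

There is one attempt and no reset: what is moved stays moved. The work goes in short steps, Python scripts to look and compute and a tool call to move; the robot and the scene stay as the last step left them, time stands still between calls to the robot, and variables do not carry over. Pictures are saved under pics/ and viewed, at most 10 in all, crops included, and the job is handed in when it is done.

Besides the shell and the picture viewer there is one more tool, called by a JSON object that holds its "op" and its "data". play_rows: Moves the arm, as the interface text tells. Its arguments: {"type":"object","properties":{"deltas":{"type":"array","items":{"type":"number"}},"force":{"type":"number"}},"required":["deltas"]}

```bash
mkdir -p pics; cat > h.py <<'E'
from workcell import robot
import numpy as np, cv2
def snap(n,f=None):
    s=robot.snapshot(n); s['pixels']=np.ascontiguousarray(s['pixels'])
    if f: cv2.imwrite('pics/'+f,s['pixels'])
    return s
def ray(s,u,v):
    P=np.array(s['pose']); d=np.array([(u-s['cx'])/s['fx'],-(v-s['cy'])/s['fy'],-1.])
    return P[:3,3],P[:3,:3]@d
def pt(s,u,v,z):
    o,d=ray(s,u,v); return (o+d*(z-o[2])/d[2]).round(1)
def px(s,p):
    P=np.array(s['pose']); c=P[:3,:3].T@(np.array(p)-P[:3,3])
    return np.array([s['cx']+s['fx']*c[0]/-c[2], s['cy']-s['fy']*c[1]/-c[2]]).round(1)
E
python3 - <<'E'
from h import *
for n in('scene','top'):
    s=snap(n,n+'0.png'); print(n,{k:v for k,v in s.items() if k!='pixels'})
print(robot.get_obs(), robot.grip_point_offset)
E
```

```text
scene {'fx': 477.8109190938876, 'fy': 477.8109190938876, 'cx': 281.9698592506609, 'cy': 213.16135602080922, 'pose': array([[-6.52467266e-01,  4.14822980e-01, -6.34198993e-01,
        -2.78519141e+01],
       [-7.57462377e-01, -3.31392387e-01,  5.62520963e-01,
         6.17079530e+02],
       [ 2.31779046e-02,  8.47408391e-01,  5.30435485e-01,
         5.24708994e+02],
       [ 0.00000000e+00,  0.00000000e+00,  0.00000000e+00,
         1.00000000e+00]])}
top {'fx': 393.08425597755325, 'fy': 393.08425597755325, 'cx': 279.1681088239672, 'cy': 215.02289653880152, 'pose': array([[ 2.66825863e-02,  9.80301501e-01, -1.95696208e-01,
         3.56792929e+02],
       [-9.99609043e-01,  2.45292311e-02, -1.34193325e-02,
         1.41031832e+02],
       [-8.35471428e-03,  1.95977762e-01,  9.80572749e-01,
         8.82840500e+02],
       [ 0.00000000e+00,  0.00000000e+00,  0.00000000e+00,
         1.00000000e+00]])}
{'t': 0.1, 'joints': array([64.54420685, 23.94439292, -0.59052325, 92.47800118,  0.2695962 ,
       63.63958951, -3.03836249]), 'qd': array([ 0.01197746, -0.01618027, -0.04499636, -0.16521251, -0.01854673,
        0.02594129, -0.00472524]), 'joint_efforts': array([ 3.10609512e-04, -8.52572966e+01,  6.39276858e-01, -4.26695895e+01,
       -4.90186759e-02,  1.63934921e-02,  5.63354922e-05]), 'tool_pos': array([ 244.8453538 , -574.67282689,  176.82020415]), 'tcp_rot': array([-1.79939574e+02,  4.98600041e-03,  2.30770994e+01]), 'force': array([-0.30940237,  0.45521717,  0.00446436]), 'ft_torque': array([ 0.07371654, -0.05611774,  0.00955729]), 'gripper_force': 0.0, 'width': 94.5393570893129} 18.8
```

View pics/scene0.png

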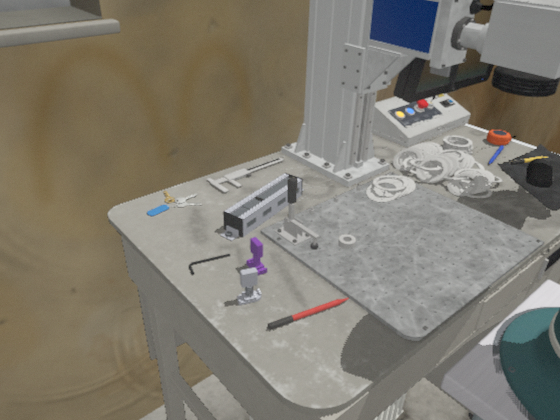

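View pics/top0.png

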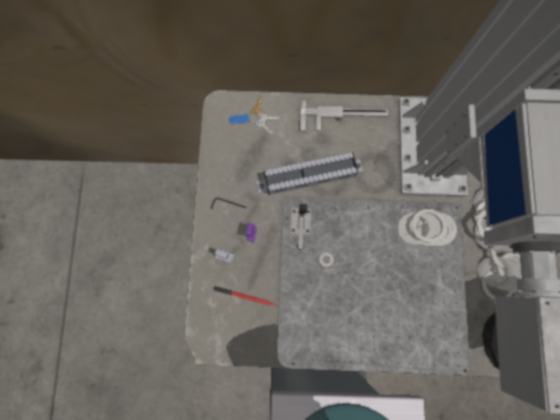

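The scene view shows the bolt at (249,285), the purple decoy at (256,255) and the strut from (230,225) to (300,185). In the top view the bolt is at (224,255) and the strut runs from (262,185) to (358,163). The stop seems to show dark near (303,173).

```bash
python3 - <<'E'
from h import *
t=snap('top'); s=snap('scene')
a=cv2.resize(t['pixels'][145:275,195:375],None,fx=4,fy=4,interpolation=cv2.INTER_CUBIC)
b=cv2.resize(s['pixels'][165:315,180:330],None,fx=4,fy=4,interpolation=cv2.INTER_CUBIC)
cv2.imwrite('pics/ca.png',a);cv2.imwrite('pics/cb.png',b)
E
```

```text
(no output)
```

View pics/ca.png

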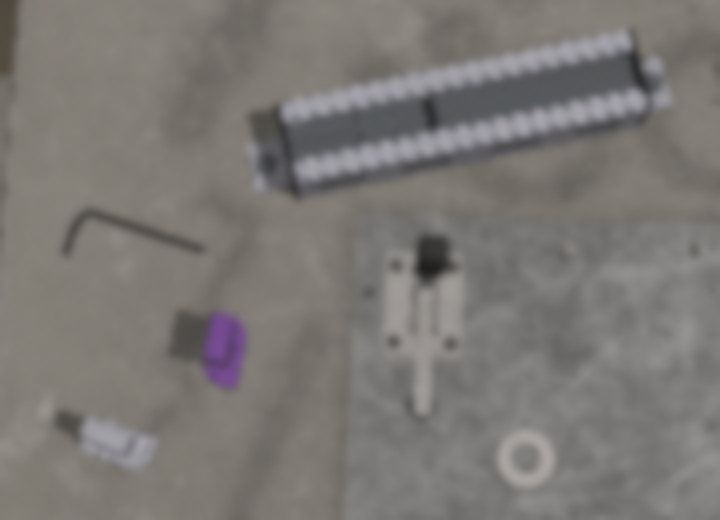

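View pics/cb.png

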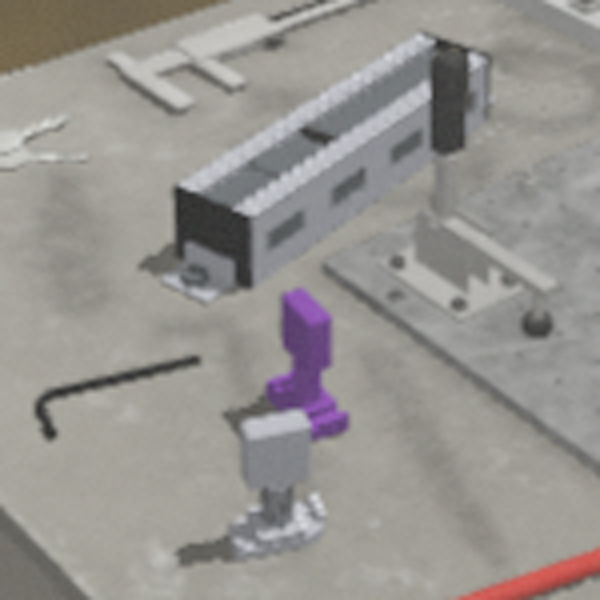

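The crops show the bolt tab at top crop (118,440), lengthwise along (80,430) to (155,455). The dark plunger is at top crop (431,110), left of the strut's middle, so the strut's +x points left, towards world +y. The lip rows run (290,108)–(628,42) and (300,170)–(645,100).

```bash
python3 - <<'E'
from h import *
t=snap('top'); s=snap('scene')
T=lambda u,v,z:pt(t,195+(u-1.5)/4,145+(v-1.5)/4,z)
S=lambda u,v,z:pt(s,180+(u-1.5)/4,165+(v-1.5)/4,z)
for p in [(290,108),(628,42),(300,170),(645,100),(295,139),(637,71),(431,110)]: print('strut top',p,T(*p,41))
for p in [(178,188),(253,212),(418,38),(490,60),(317,134)]: print('strut scene',p,S(*p,41))
print('tab top T',T(118,440,58),'tab top S',S(276,422,58),'S head',S(279,535,4))
for n,c in((t,(195,145)),(s,(180,165))):
  pass
a=cv2.resize(t['pixels'][240:270,205:240],None,fx=11,fy=11,interpolation=cv2.INTER_CUBIC)
b=cv2.resize(s['pixels'][262:308,232:267],None,fx=11,fy=11,interpolation=cv2.INTER_CUBIC)
o=np.zeros((506,780,3),np.uint8); o[:330,:385]=a; o[:506,390:775]=b
cv2.imwrite('pics/bolt.png',o)
print('obst T key',T(430,250,100)); print(T(431,110,41))
g=t['pixels'].mean(2)
# profile along centreline
for k in np.linspace(0,1,45):
    u=195+(295+k*342)/4; v=145+(139-68*k)/4
    print(int(cv2.getRectSubPix(g.astype(np.float32),(1,1),(u,v))[0,0]),end=' ')
E
```

```text
strut top (290, 108) [623.  182.1  41. ]
strut top (628, 42) [666.2  -6.7  41. ]
strut top (300, 170) [587.3 175.4  41. ]
strut top (645, 100) [632.4 -15.8  41. ]
strut top (295, 139) [605.1 178.7  41. ]
strut top (637, 71) [649.2 -11.6  41. ]
strut top (431, 110) [623.7 103.4  41. ]
strut scene (178, 188) [623.6 186.8  41. ]
strut scene (253, 212) [584.3 171.7  41. ]
strut scene (418, 38) [669.9  -5.   41. ]
strut scene (490, 60) [626.5 -18.7  41. ]
strut scene (317, 134) [622.5 103.2  41. ]
tab top T [433.7 265.6  58. ] tab top S [436.8 270.5  58. ] S head [433.1 272.7   4. ]
obst T key [530.6 105.4 100. ]
[623.7 103.4  41. ]
85 86 85 87 86 86 86 85 85 88 88 89 90 87 87 88 81 54 69 86 87 88 88 87 88 88 88 88 87 88 88 88 87 89 88 88 87 87 87 87 87 87 86 71 56
```

View pics/bolt.png

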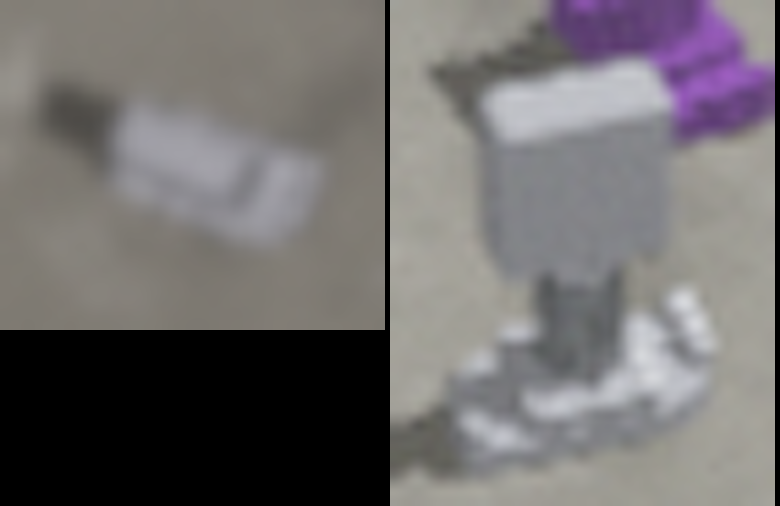

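The bolt stands upright with its tab clear. Next I need refined positions and the heights of the tall obstacles.

```bash
python3 - <<'E'
from h import *
t=snap('top'); s=snap('scene')
def tri(a,b):
    o1,d1=ray(t,*a);o2,d2=ray(s,*b)
    k=np.linalg.lstsq(np.c_[d1,-d2],o2-o1,rcond=None)[0]
    p,q=o1+d1*k[0],o2+d2*k[1]; return ((p+q)/2).round(), np.linalg.norm(p-q).round(1)
print('knob top',tri((195+433/4,145+240/4),(180+450/4,165+48/4)))
print('lens',tri((495,325),(525,80)),'screen',tri((505,165),(403,22)))
B=lambda u,v,z:pt(t,205+(u-5)/11,240+(v-5)/11,z); S=lambda u,v,z:pt(s,232+(u-395)/11,262+(v-5)/11,z)
for p in [(185,150),(135,105),(250,145),(235,190),(118,150)]: print('tabT',B(*p,58))
for p in [(578,100),(487,95),(655,62),(672,100),(500,140)]: print('tabS',S(*p,58))
print('headT corners',B(322,155,9),B(280,245,9), 'shankS',S(580,365,9), 'shank z28',S(580,275,30))
for n in(t,s): print(px(n,[0,0,0]),px(n,[245,-575,177]),px(n,[150,-350,500]),px(n,[435,268,0]))
E
```

```text
knob top (array([528., 104., 128.]), np.float64(2.8))
lens (array([ 306., -170.,  304.]), np.float64(34.1)) screen (array([ 536., -165.,  360.]), np.float64(7.6))
tabT [436.6 271.6  58. ]
tabT [445.  281.7  58. ]
tabT [437.9 259.2  58. ]
tabT [429.2 261.6  58. ]
tabT [436.3 284.4  58. ]
tabS [435.8 271.2  58. ]
tabS [444.7 280.4  58. ]
tabS [435.7 257.6  58. ]
tabS [427.5 261.   58. ]
tabS [435.6 284.9  58. ]
headT corners [441.1 251.6   9. ] [422.7 259.1   9. ] shankS [436.  271.6   9. ] shank z28 [432.2 274.1  30. ]
[347.9 475.6] [706.8 373. ] [864. 562.] [226.9 256.5]
[606.7 383. ] [615.2 113.9] [721.3 -53.1] [251.  298.3]
```

```bash
python3 - <<'E'
from h import *
t=snap('top'); s=snap('scene')
a=cv2.resize(t['pixels'][60:420,380:560],None,fx=1.6,fy=1.6,interpolation=cv2.INTER_CUBIC)
b=cv2.resize(s['pixels'][0:200,300:560],None,fx=1.9,fy=1.9,interpolation=cv2.INTER_CUBIC)
o=np.zeros((580,790,3),np.uint8); o[:a.shape[0],:a.shape[1]]=a; o[:b.shape[0],292:292+b.shape[1]]=b
cv2.imwrite('pics/head.png',o); print(a.shape,b.shape)
E
```

```text
(576, 288, 3) (380, 494, 3)
```

View pics/head.png

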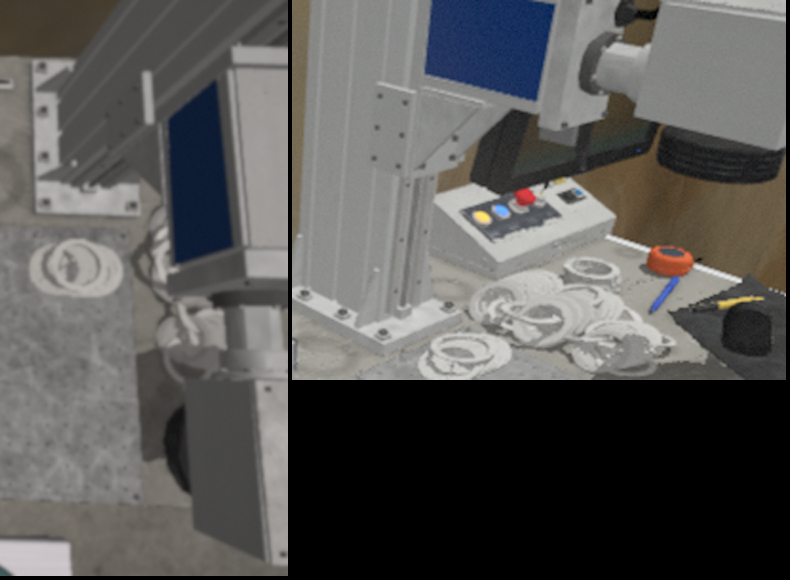

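The laser marker's scan head hangs to the right of the work. Its bottom corners are at top (499,297) and (502,391), and at scene (482,60) and (557,79).

```bash
python3 - <<'E'
from h import *
t=snap('top'); s=snap('scene')
def tri(a,b):
    o1,d1=ray(t,*a);o2,d2=ray(s,*b)
    k=np.linalg.lstsq(np.c_[d1,-d2],o2-o1,rcond=None)[0]
    p,q=o1+d1*k[0],o2+d2*k[1]; return ((p+q)/2).round(), np.linalg.norm(p-q).round(1)
print(tri((498.8,297.5),(482,60.5)),tri((501.9,391),(557,79)))
print('lens bottom z along ray:')
for z in(240,260,280,300,320,340): print(z,pt(t,483.5,335,z),pt(s,493,88,z),pt(s,522,93,z))
E
```

```text
(array([ 359., -156.,  329.]), np.float64(0.0)) (array([ 238., -152.,  328.]), np.float64(2.6))
lens bottom z along ray:
240 [ 301.6 -175.   240. ] [ 406.2 -322.2  240. ] [ 354.7 -338.9  240. ]
260 [ 303.4 -165.2  260. ] [ 375.7 -256.2  260. ] [ 327.8 -271.7  260. ]
280 [ 305.1 -155.4  280. ] [ 345.2 -190.2  280. ] [ 301.  -204.6  280. ]
300 [ 306.8 -145.5  300. ] [ 314.8 -124.3  300. ] [ 274.1 -137.4  300. ]
320 [ 308.5 -135.7  320. ] [284.3 -58.3 320. ] [247.2 -70.3 320. ]
340 [ 310.2 -125.9  340. ] [253.8   7.7 340. ] [220.3  -3.1 340. ]
```

{"op": "play_rows", "data": {"deltas": [0,0,0,0,0,-25,94,0,0,0,0,0,-60,94,0,0,0,0,0,-95,94,0,0,0,0,0,-130,94,0,0,0,0,0,-165,94,0,0,0,0,0,-200,94,0,0,0,0,0,-235,94,0,0,0,0,0,-270,94,0,0,0,0,0,-305,94,0,0,0,0,0,-340,94,0,0,0,0,0,-370,94,0,0,0,0,0,-380,94]}}

```text
t: 1.6
tool_pos: [245.0, -574.9, 561.7]
tcp_rot: [179.7, -0.0, 23.1]
force: [-0.8, 0.2, 0.0]
width: 94.2
gripper_force: 0.0
```

```bash
python3 - <<'E'
from h import *
o=robot.get_obs(); print({k:np.round(o[k],1) for k in('t','joints','tool_pos','tcp_rot','force')})
E
```

```text
{'t': np.float64(1.6), 'joints': array([ 63.7,  21.4,   0.6,  47.7,  -0.2, 110.6,  -2.7]), 'tool_pos': array([ 245. , -574.9,  561.7]), 'tcp_rot': array([179.7,  -0. ,  23.1]), 'force': array([-0.8,  0.2,  0. ])}
```

{"op": "play_rows", "data": {"deltas": [0,0,0,12,-17,0,94,0,0,0,32,-44,0,94,0,0,0,53,-73,0,94,0,0,0,74,-103,0,94,0,0,0,95,-132,0,94,0,0,0,116,-161,0,94,0,0,0,137,-190,0,94,0,0,0,158,-219,0,94,0,0,0,179,-249,0,94,0,0,0,200,-278,0,94,0,0,0,221,-307,0,94,0,0,0,240,-334,0,94]}}

```text
t: 2.6
tool_pos: [334.9, -171.4, 557.6]
tcp_rot: [180.0, -0.0, 23.1]
force: [0.3, -0.7, -0.2]
width: 93.9
gripper_force: 0.0
```

{"op": "play_rows", "data": {"deltas": [0,0,-0.5,18,-25,0,94,0,0,-1.3,39,-54,0,94,0,0,-2.1,60,-83,0,94,0,0,-2.9,81,-112,0,94,0,0,-3.8,102,-142,0,94,0,0,-4.7,123,-171,0,94,0,0,-5.6,144,-200,0,94,0,0,-6.5,165,-229,0,94,0,0,-7.4,186,-259,0,94,0,0,-8.3,207,-288,0,94,0,0,-9.0,228,-317,0,94,0,0,-9.6,246,-342,0,94]}}

```text
t: 3.6
tool_pos: [427.0, 239.5, 557.6]
tcp_rot: [180.0, -0.0, 71.3]
force: [1.2, -0.8, -0.5]
width: 93.9
gripper_force: 0.0
```

```bash
python3 - <<'E'
from h import *
o=robot.get_obs(); print({k:np.round(o[k],1) for k in('t','joints','tool_pos','tcp_rot','force')})
def tools(o,w): 
    from scipy.spatial.transform import Rotation as R
    return R.from_euler('xyz',o['tcp_rot'],degrees=True).inv().apply(w-o['tool_pos'])
print(tools(o,np.array([436,271.5,150])).round(1))
E
```

```text
{'t': np.float64(3.6), 'joints': array([ 13. ,   8.1, -53.9,  68.4,   6.8, 106.7, -57.5]), 'tool_pos': array([427. , 239.5, 557.6]), 'tcp_rot': array([180. ,  -0. ,  71.3]), 'force': array([ 1.2, -0.8, -0.5])}
[ 32.8  -2.  407.6]
```

{"op": "play_rows", "data": {"deltas": [0,0,0,3,0,20,50,0,0,0,8,0,55,50,0,0,0,13,0,93,50,0,0,0,18,-1,131,50,0,0,0,23,-1,170,50,0,0,0,28,-2,209,50,0,0,0,33,-2,248,50,0,0,0,33,-2,287,50,0,0,0,33,-2,326,50,0,0,0,33,-2,365,50,0,0,0,33,-2,400,50,0,0,0,33,-2,430,50]}}

```text
t: 4.6
tool_pos: [435.3, 268.9, 125.1]
tcp_rot: [-180.0, 0.0, 71.1]
force: [1.5, 0.1, 0.2]
width: 49.9
gripper_force: 0.0
```

```bash
python3 - <<'E'
from h import *
o=robot.get_obs(); print({k:np.round(o[k],1) for k in('t','joints','tool_pos','tcp_rot','force')})
t=snap('top','t2.png');s=snap('scene')
cv2.imwrite('pics/m2.png',np.hstack([cv2.resize(s['pixels'][170:320,175:325],(500,500)),cv2.resize(t['pixels'][200:300,180:230+30],(290,362))[:, :].copy() if 0 else cv2.resize(t['pixels'][180:300,180:250],(290,500))]))
E
```

```text
{'t': np.float64(4.6), 'joints': array([  5.6,  22.8, -49.5, 110.2,  20.7,  56.4, -72.3]), 'tool_pos': array([435.3, 268.9, 125.1]), 'tcp_rot': array([-180. ,    0. ,   71.1]), 'force': array([1.5, 0.1, 0.2])}
```

View pics/m2.png

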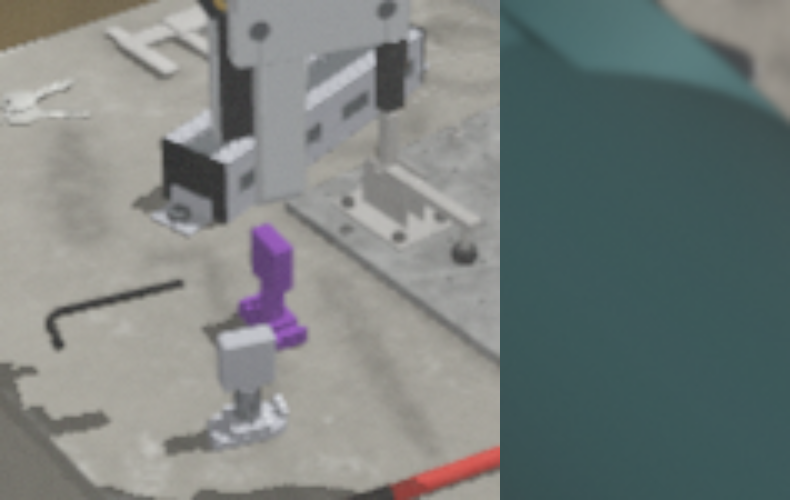

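The scene view shows the bolt undisturbed, centred below the open fingers. The top view is blocked by the arm.

{"op": "play_rows", "data": {"deltas": [0,0,0,3,0,15,50,0,0,0,3,0,40,50,0,0,0,3,0,65,50,0,0,0,3,0,85,50,0,0,0,3,0,95,50,0,0,0,3,0,98,50,0,0,0,3,0,98,50,0,0,0,3,0,98,30,0,0,0,3,0,98,20,0,0,0,3,0,98,10,0,0,0,3,0,98,8,0,0,0,3,0,98,8], "force": 10}}

```text
t: 5.7
tool_pos: [437.1, 272.2, 29.8]
tcp_rot: [180.0, -0.0, 71.1]
force: [0.3, 0.2, 0.0]
width: 20.3
gripper_force: 0.0
```

{"op": "play_rows", "data": {"deltas": [0,0,0,0,0,0,5,0,0,0,0,0,0,5,0,0,0,0,0,0,5,0,0,0,0,0,0,5], "force": 40}}

```text
t: 6.03
tool_pos: [437.8, 272.8, 30.6]
tcp_rot: [179.9, -0.1, 71.1]
force: [-2.5, -3.3, 23.3]
width: 4.8
gripper_force: 11.4
```

```bash
python3 - <<'E'
from h import *
o=robot.get_obs(); print({k:np.round(o[k],1) for k in('t','joints','tool_pos','tcp_rot','force','width','gripper_force')})
s=snap('scene'); print(px(s,o['tool_pos']),px(s,o['tool_pos']+[0,0,18.8]))
cv2.imwrite('pics/m3.png',cv2.resize(s['pixels'][200:320,175:325],None,fx=5,fy=5,interpolation=cv2.INTER_CUBIC))
E
```

```text
{'t': np.float64(6.0), 'joints': array([-1.000e-01,  3.100e+01, -4.370e+01,  1.136e+02,  2.930e+01,
        4.680e+01, -7.940e+01]), 'tool_pos': array([437.8, 272.8,  30.6]), 'tcp_rot': array([ 1.799e+02, -1.000e-01,  7.110e+01]), 'force': array([-2.5, -3.3, 23.3]), 'width': np.float64(4.8), 'gripper_force': np.float64(11.4)}
[247.3 284.1] [247.1 274.7]
```

View pics/m3.png

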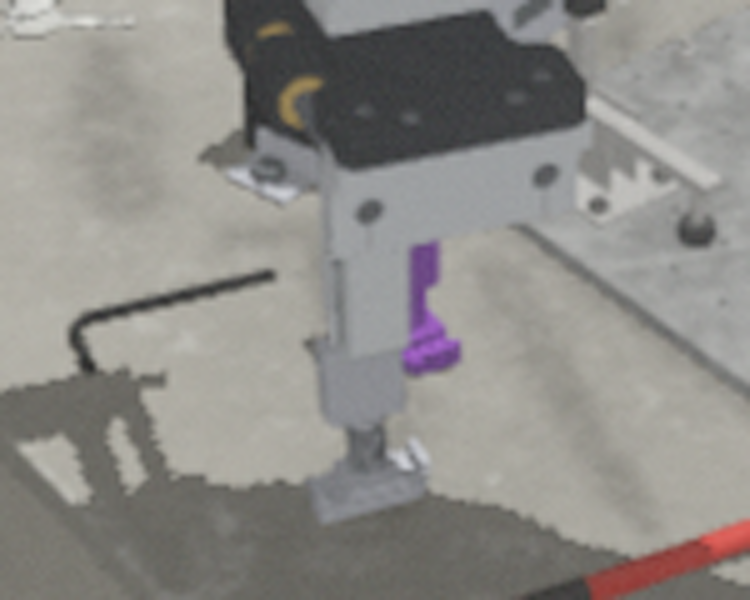

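The picture (tab at crop 320–405, 350–420; near finger ending at crop row 350) suggests the fingertips stand at the tab's top instead of beside it. I'll check the fingertip height against the earlier picture.

```bash
python3 - <<'E'
from h import *
s=snap('scene')
T=np.array([435.3,268.9,125.1]); y=np.array([.946,-.325,0])
for sg in(-1,1):
  for off in (25,31,37):
    print(sg,off,'tip px z125',px(s,T+sg*off*y),'z+25',px(s,T+sg*off*y+[0,0,25]))
print('seen near tip ~',175+282/3.33,170+200/3.33,' far ~',175+237/3.33,170+143/3.33)
g=cv2.cvtColor(s['pixels'],cv2.COLOR_BGR2GRAY)
for r in range(258,302): print(r,*g[r,234:266])
E
```

```text
-1 25 tip px z125 [255.  243.7] z+25 [254.9 229.2]
-1 31 tip px z125 [256.4 246.1] z+25 [256.3 231.5]
-1 37 tip px z125 [257.8 248.4] z+25 [257.8 233.8]
1 25 tip px z125 [244.2 225.5] z+25 [243.9 211.4]
1 31 tip px z125 [243.  223.4] z+25 [242.6 209.4]
1 37 tip px z125 [241.8 221.4] z+25 [241.4 207.5]
seen near tip ~ 259.68468468468467 230.06006006006007  far ~ 246.17117117117118 212.94294294294295
258 167 165 161 158 152 145 144 141 119 126 148 154 159 161 158 160 160 158 158 159 162 160 138 104 89 90 148 169 169 172 168 167
259 167 166 162 159 151 144 142 138 119 126 146 156 159 157 159 158 158 159 159 158 161 160 143 106 85 94 146 168 170 170 172 169
260 170 168 163 159 154 145 140 137 118 123 145 155 158 159 160 160 158 159 160 156 158 160 142 104 89 100 148 168 171 171 171 171
261 167 164 163 160 159 149 141 138 118 124 146 156 158 158 156 160 159 159 159 160 158 159 143 105 90 94 139 166 170 170 170 168
262 165 164 164 160 159 150 143 141 126 126 146 155 161 161 160 162 159 159 159 159 160 161 143 109 89 89 118 151 168 169 169 168
263 166 167 166 163 159 152 143 154 134 127 143
[... 4351 characters left out ...]
 145 136 128 129 128 148 165 166 167 164 165
297 107 108 110 120 129 123 122 126 123 126 126 131 134 130 134 137 142 145 140 136 135 142 139 133 133 128 139 159 171 168 165 164
298 106 105 108 116 126 127 123 120 124 122 127 138 141 145 142 138 138 138 138 135 131 135 140 138 131 121 112 137 156 156 160 165
299 106 104 100 112 127 130 122 118 123 124 128 138 137 140 139 138 133 134 138 140 139 140 137 128 118 107 107 109 104 106 137 153
300 100 103 101 110 123 140 137 128 126 127 131 138 134 132 139 141 138 134 135 131 128 123 117 106 102 101 109 106 105 105 107 105
301 103 103 102 110 124 133 139 134 132 137 140 140 141 136 135 134 131 124 114 106 98 96 99 100 95 104 102 104 104 106 107 104
```

{"op": "play_rows", "data": {"deltas": [0,0,0,0,0,0,12,0,0,0,0,0,0,30,0,0,0,0,0,0,50,0,0,0,0,0,0,50,0,0,0,0,0,0,50,0,0,0,0,0,-10,50,0,0,0,0,0,-25,50,0,0,0,0,0,-40,50,0,0,0,0,0,-40,50,0,0,0,0,0,-40,50,0,0,0,0,0,-40,50,0,0,0,0,0,-40,50], "force": 5}}

```text
t: 7.13
tool_pos: [436.5, 271.9, 68.8]
tcp_rot: [-180.0, 0.0, 71.1]
force: [-0.4, 0.4, 0.7]
width: 50.1
gripper_force: 0.0
```

```bash
python3 - <<'E'
from h import *
o=robot.get_obs(); print({k:np.round(o[k],1) for k in('t','joints','tool_pos','tcp_rot','force','width','gripper_force')})
s=snap('scene'); y=np.array([.946,-.325,0])
for k in(-31,31): print(px(s,o['tool_pos']+k*y))
im=cv2.resize(s['pixels'][200:310,195:320],None,fx=5,fy=5,interpolation=cv2.INTER_CUBIC)
for k,c in((-31,(0,0,255)),(31,(0,255,0)),(0,(255,0,0))):
    u,v=px(s,o['tool_pos']+k*y); cv2.circle(im,(int((u-195)*5),int((v-200)*5)),4,c,2)
cv2.imwrite('pics/m4.png',im)
E
```

```text
{'t': np.float64(7.1), 'joints': array([  2.2,  27.7, -46.4, 112.4,  25.7,  50.7, -76.5]), 'tool_pos': array([436.5, 271.9,  68.8]), 'tcp_rot': array([-180. ,    0. ,   71.1]), 'force': array([-0.4,  0.4,  0.7]), 'width': np.float64(50.1), 'gripper_force': np.float64(0.0)}
[254.5 277.3]
[241.7 253.5]
```

View pics/m4.png

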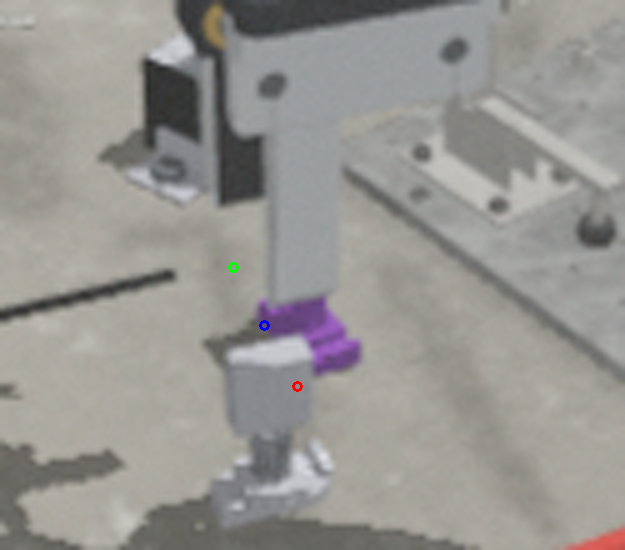

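The picture shows the near fingertip at crop (300,298), while the reported TCP projects about 28 mm lower, near (297,386) for that finger. So the fingertips sit about 28 mm higher than reported, and they closed on the tab's top. I'll go down that much further, slowly.

{"op": "play_rows", "data": {"deltas": [0,0,0,0,0,12,50,0,0,0,0,0,28,50,0,0,0,0,0,40,50,0,0,0,0,0,48,50,0,0,0,0,0,54,50,0,0,0,0,0,60,50,0,0,0,0,0,60,50,0,0,0,0,0,60,50]}}

```text
t: 7.85
tool_pos: [436.8, 272.3, 9.3]
tcp_rot: [-180.0, -0.0, 71.1]
force: [0.0, 0.6, 0.2]
width: 50.1
gripper_force: 0.0
```

```bash
python3 - <<'E'
from h import *
o=robot.get_obs(); print({k:np.round(o[k],1) for k in('tool_pos','force')})
s=snap('scene'); cv2.imwrite('pics/m5.png',s['pixels'])
g=cv2.cvtColor(s['pixels'],cv2.COLOR_BGR2GRAY)
for r in range(262,304,2): print(r,*g[r,232:268:1])
E
```

```text
{'tool_pos': array([436.8, 272.3,   9.3]), 'force': array([0. , 0.6, 0.2])}
262 169 169 168 164 151 147 123 71 56 107 146 161 162 160 160 161 159 153 155 161 161 160 159 158 161 161 157 157 161 162 163 169 171 172 169 167
264 170 171 170 170 156 146 134 90 60 56 103 139 148 144 142 132 139 140 147 161 162 160 161 160 161 160 160 160 160 158 151 155 168 172 171 170
266 171 172 169 169 162 152 134 89 61 64 62 64 63 61 60 73 118 142 153 160 161 162 160 159 161 161 162 163 158 159 139 110 151 171 172 170
268 166 168 166 142 107 136 132 88 61 56 56 59 64 68 77 98 129 142 152 160 160 160 161 159 161 160 161 161 158 160 147 122 126 126 131 158
270 170 169 170 167 149 132 120 86 90 106 121 132 132 129 129 133 138 140 155 163 161 160 159 162 160 159 161 160 160 161 135 97 89 88 101 151
272 172 170 170 169 169 153 122 109 123 132 132 132 131 132 135 135 142 141 155 163 161 160 159 160 160 160 161 160 160 160 137 96 90 98 124 157
274 173 171 172 174 172 171 168 149 124 129 140 144 145 144 142 139 139 140 156 165 159 159 160 160 163 160 160 161 159 160 144 137 149 162 166 168
276 172 174 176 173
[... 1342 characters left out ...]
112 119 127 130 133 125 110 99 99 99 107 99 93 106 118 128 128 129 127 129 138 141 159 170 171 171 172 170 170
296 106 106 107 109 108 125 132 131 130 129 128 128 131 133 130 124 119 119 121 125 131 130 128 130 134 129 128 133 122 112 134 149 150 153 150 161
298 107 105 109 107 108 121 126 131 131 129 127 125 127 130 130 133 135 137 133 137 143 144 141 137 134 133 132 128 122 108 107 106 108 106 108 105
300 107 103 101 103 101 112 127 135 134 132 129 130 126 138 144 136 138 140 139 136 129 134 138 139 136 134 127 117 109 108 109 108 109 106 103 106
302 104 103 103 103 103 107 115 140 145 136 131 135 135 136 140 138 140 137 131 127 123 115 106 96 96 102 102 104 105 106 106 103 105 107 104 108
```

The fingers now straddle the tab, aligned along it within 1 mm and with no contact. I'll go down 8 mm and close.

{"op": "play_rows", "data": {"deltas": [0,0,0,0,0,4,50,0,0,0,0,0,8,40,0,0,0,0,0,8,30,0,0,0,0,0,8,22,0,0,0,0,0,8,16,0,0,0,0,0,8,12,0,0,0,0,0,8,10,0,0,0,0,0,8,8,0,0,0,0,0,8,8,0,0,0,0,0,8,8,0,0,0,0,0,8,8,0,0,0,0,0,8,8], "force": 10}}

```text
t: 8.9
tool_pos: [436.9, 272.1, 1.3]
tcp_rot: [-180.0, -0.0, 71.1]
force: [-0.1, 0.2, -0.8]
width: 11.9
gripper_force: 10.0
```

{"op": "play_rows", "data": {"deltas": [0,0,0,0,0,0,5,0,0,0,0,0,0,5,0,0,0,0,0,0,5,0,0,0,0,0,0,5], "force": 40}}

```text
t: 9.23
tool_pos: [436.9, 272.2, 1.4]
tcp_rot: [-180.0, -0.0, 71.1]
force: [0.2, 0.5, -0.4]
width: 11.6
gripper_force: 40.0
```

{"op": "play_rows", "data": {"deltas": [0,0,0,0,0,-8,5,0,0,0,0,0,-25,5,0,0,0,0,0,-45,5,0,0,0,0,0,-65,5,0,0,0,0,0,-85,5,0,0,0,0,0,-97,5,0,0,0,0,0,-100,5]}}

```text
t: 9.82
tool_pos: [437.7, 272.7, 103.5]
tcp_rot: [179.9, -0.1, 71.1]
force: [-0.2, -0.1, -0.7]
width: 11.9
gripper_force: 40.0
```

{"op": "play_rows", "data": {"deltas": [0,0,-0.3,-6,10,0,5,0,0,-0.9,-18,32,0,5,0,0,-1.5,-34,59,0,5,0,0,-2.2,-50,87,0,5,0,0,-2.9,-66,115,0,5,0,0,-3.6,-82,143,0,5,0,0,-4.3,-98,171,0,5,0,0,-5.0,-114,199,0,5,0,0,-5.6,-130,227,0,5,0,0,-6.1,-142,247,0,5,0,0,-6.4,-148,258,0,5,0,0,-6.4,-150,262,0,5]}}

```text
t: 10.82
tool_pos: [636.7, 42.9, 99.9]
tcp_rot: [-179.9, -0.0, 103.0]
force: [-0.2, 0.3, -2.0]
width: 11.7
gripper_force: 40.0
```

{"op": "play_rows", "data": {"deltas": [0,0,0,0,0,0,5,0,0,0,0,0,0,5,0,0,0,0,0,0,5]}}

```text
t: 11.07
tool_pos: [635.3, 46.7, 101.3]
tcp_rot: [-180.0, -0.0, 103.1]
force: [-0.1, -0.2, -2.0]
width: 11.9
gripper_force: 40.0
```

```bash
python3 - <<'E'
from h import *
o=robot.get_obs(); print({k:np.round(o[k],1) for k in('t','joints','tool_pos','tcp_rot','force','width')})
t=snap('top');s=snap('scene')
a=cv2.resize(t['pixels'][140:230,240:370],None,fx=3,fy=3,interpolation=cv2.INTER_CUBIC)
b=cv2.resize(s['pixels'][140:250,210:310],None,fx=4,fy=4,interpolation=cv2.INTER_CUBIC)
im=np.zeros((440,790,3),np.uint8); im[:270,:390]=a; im[:,390:]=b; cv2.imwrite('pics/m6.png',im)
E
```

```text
{'t': np.float64(11.1), 'joints': array([ 27. ,  38.4, -49.2,  93.3,  31.8,  63.2, -17.7]), 'tool_pos': array([635.3,  46.7, 101.3]), 'tcp_rot': array([-180. ,   -0. ,  103.1]), 'force': array([-0.1, -0.2, -2. ]), 'width': np.float64(11.9)}
```

View pics/m6.png

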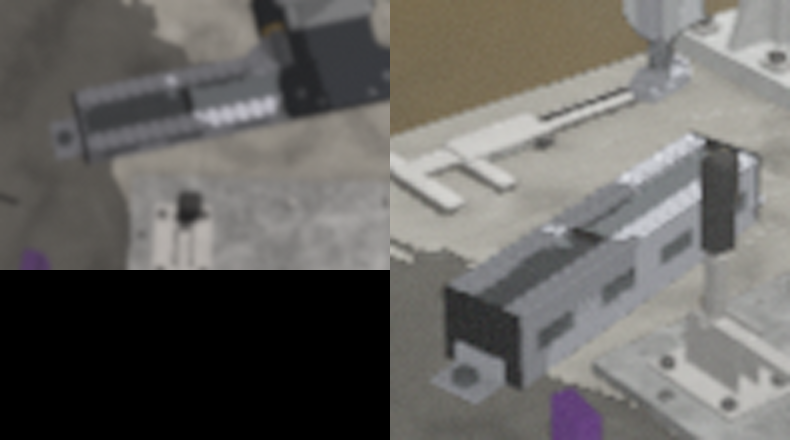

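The bolt is held upright above the strut: the head is at picture (632–690, 65–95), right half, and the plunger at (580,235). I'll compare that with the predicted head position.

```bash
python3 - <<'E'
from h import *
s=snap('scene'); o=robot.get_obs(); z=o['tool_pos'][2]-1.4
g=cv2.cvtColor(s['pixels'],cv2.COLOR_BGR2GRAY)
B=np.array([o['tool_pos'][0],o['tool_pos'][1],z]); a=np.radians(103.1); X=np.array([np.cos(a),np.sin(a),0]);Y=np.array([-np.sin(a),np.cos(a),0])
for n,p in {'ctr top':B+[0,0,9],'c1':B+19.5*X+10*Y,'c2':B+19.5*X-10*Y,'c3':B-19.5*X-10*Y,'c4':B-19.5*X+10*Y,'shank z28':B+[0,0,28],'sh z12':B+[0,0,12],'tab low +':B+13*X+6*Y+[0,0,34],'tab low -':B-13*X+6*Y+[0,0,34]}.items(): print(n,px(s,p))
for r in range(140,170): print(r,*g[r,262:294])
E
```

```text
ctr top [276.9 157.4]
c1 [275.  166.2]
c2 [267.1 163.4]
c3 [278.6 156.9]
c4 [286.5 159.5]
shank z28 [277.1 148.7]
sh z12 [277. 156.]
tab low + [275.7 148.9]
tab low - [283.4 144.7]
140 114 110 112 111 114 114 137 154 154 144 134 134 133 135 133 121 138 154 153 156 152 162 169 169 172 154 128 119 121 119 122 120
141 114 114 113 113 113 115 138 152 153 144 134 134 134 138 135 126 143 156 156 154 157 166 170 169 171 155 128 120 120 121 121 120
142 112 113 114 117 114 114 138 154 152 144 132 134 134 136 135 133 146 153 155 155 164 170 170 168 170 155 128 115 119 117 131 140
143 114 114 113 115 112 109 130 145 155 143 133 133 135 136 134 134 145 153 154 155 161 170 171 168 171 157 125 113 123 152 176 185
144 113 116 113 115 113 113 107 128 147 144 132 134 135 135 135 133 146 153 156 155 163 168 170 168 162 142 118 108 136 186 209 210
145 115 114 111 113 118 115 114 118 141 142 133 134 135 138 132 133 146 154 154 156 160 167 166 155 136 108 97 108 148 182 202 209
146 113 112 115 115 114 116 111 113 129 136 134 133 135 134 133 133 146 154 155 155 157 161 149 124 128 137 129 140 157 166 185 
[... 2331 characters left out ...]
 166 165 163 166 167 167 166 167 166 168
165 161 168 190 201 197 185 160 135 115 124 132 138 144 145 155 160 161 163 167 169 171 168 166 165 166 167 167 169 168 171 168 172
166 203 197 185 170 151 134 127 127 120 146 161 164 162 163 165 169 169 168 168 167 167 169 168 169 168 171 174 169 171 170 171 171
167 180 152 121 115 119 140 153 156 158 160 162 165 163 164 167 167 168 170 168 167 171 170 169 171 172 172 173 170 172 173 175 171
168 131 130 126 128 148 160 162 162 165 164 166 165 164 165 166 167 168 168 172 171 171 172 172 175 177 175 173 176 178 181 180 172
169 144 157 162 163 165 165 166 166 168 166 167 166 166 167 168 167 168 170 172 173 172 171 169 172 179 179 175 178 175 170 171 168
```

Prediction and picture agree within about 1 mm and the lateral offset is about 0.3 mm, so I'll descend.

{"op": "play_rows", "data": {"deltas": [0,0,0,0,0,8,5,0,0,0,0,0,22,5,0,0,0,0,0,36,5,0,0,0,0,0,48,5,0,0,0,0,0,54,5,0,0,0,0,0,57,5,0,0,0,0,0,59,5,0,0,0,0,0,61,5,0,0,0,0,0,63,5,0,0,0,0,0,64,5,0,0,0,0,0,64,5]}}

```text
t: 12.13
tool_pos: [636.2, 45.3, 37.4]
tcp_rot: [180.0, 0.0, 103.1]
force: [0.1, 0.5, -0.3]
width: 11.8
gripper_force: 40.0
```

{"op": "play_rows", "data": {"deltas": [0,0,0,0,-0.6,1,5,0,0,0,0,-0.6,2.5,5,0,0,0,0,-0.6,4,5,0,0,0,0,-0.6,5.5,5,0,0,0,0,-0.6,7,5,0,0,0,0,-0.6,7,5,0,0,0,0,-0.6,7,5]}}

```text
t: 12.72
tool_pos: [635.8, 45.2, 30.7]
tcp_rot: [180.0, 0.0, 103.1]
force: [-1.7, -1.7, 8.2]
width: 11.7
gripper_force: 40.0
```

{"op": "play_rows", "data": {"deltas": [0,0,0,0,0,1,5,0,0,0,0,0,2.5,5,0,0,0,0,0,4,5,0,0,0,0,0,5.5,5,0,0,0,0,0,6,5,0,0,0,0,0,6,5,0,0,0,0,0,6,5,0,0,0,0,0,6,5]}}

```text
t: 13.38
tool_pos: [636.0, 45.2, 25.3]
tcp_rot: [179.9, 0.0, 103.1]
force: [-2.9, -1.6, 14.2]
width: 12.0
gripper_force: 40.0
```

{"op": "play_rows", "data": {"deltas": [0,0,0.4,0,0,0,5,0,0,1.2,0,0,0,5,0,0,2.1,0,0,0,5,0,0,3,0,0,0,5,0,0,3.9,0,0,0,5,0,0,4.8,0,0,0,5,0,0,5.7,0,0,0,5,0,0,6.6,0,0,0,5,0,0,7.5,0,0,0,5,0,0,8.4,0,0,0,5,0,0,9,0,0,0,5,0,0,9,0,0,0,5]}}

```text
t: 14.38
tool_pos: [636.7, 45.6, 25.6]
tcp_rot: [179.9, -0.1, 57.9]
force: [-0.1, 1.6, 13.3]
width: 11.9
gripper_force: 40.0
```

{"op": "play_rows", "data": {"deltas": [0,0,0.4,-0.2,-0.2,0.2,5,0,0,1.2,-0.6,-0.6,0.5,5,0,0,2.1,-0.6,-0.6,0.5,5,0,0,3,-0.6,-0.6,0.5,5,0,0,3.9,-0.6,-0.6,0.5,5,0,0,4.8,-0.6,-0.6,0.5,5,0,0,5.7,-0.6,-0.6,0.5,5,0,0,6.6,-0.6,-0.6,0.5,5,0,0,7.5,-0.6,-0.6,0.5,5,0,0,8.4,-0.6,-0.6,0.5,5,0,0,9,-0.6,-0.6,0.5,5,0,0,9,-0.6,-0.6,0.5,5]}}

```text
t: 15.38
tool_pos: [635.9, 45.4, 25.2]
tcp_rot: [180.0, -0.2, 12.9]
force: [-0.4, 0.3, 15.3]
width: 11.5
gripper_force: 40.0
```

{"op": "play_rows", "data": {"deltas": [0,0,0,0,0,0,5,0,0,0,0,0,0,5]}}

```text
t: 15.55
tool_pos: [636.0, 45.4, 25.2]
tcp_rot: [180.0, -0.2, 13.1]
force: [0.2, -0.4, 15.2]
width: 11.7
gripper_force: 40.0
```

```bash
python3 - <<'E'
from h import *
o=robot.get_obs(); print({k:np.round(o[k],1) for k in('t','joints','tool_pos','tcp_rot','force','ft_torque','width')})
E
```

```text
{'t': np.float64(15.6), 'joints': array([ 11.7,  37.3, -25.7,  96.4,  19.9,  50.6, -99. ]), 'tool_pos': array([636. ,  45.4,  25.2]), 'tcp_rot': array([180. ,  -0.2,  13.1]), 'force': array([ 0.2, -0.4, 15.2]), 'ft_torque': array([0. , 0.1, 0. ]), 'width': np.float64(11.7)}
```

{"op": "play_rows", "data": {"deltas": [0,0,0,0,-1,0,5,0,0,0,0,-4,0,5,0,0,0,0,-8,0,5,0,0,0,0,-12,0,5,0,0,0,0,-16,0,5,0,0,0,0,-20,0,5,0,0,0,0,-24,0,5,0,0,0,0,-28,0,5,0,0,0,0,-32,0,5,0,0,0,0,-35,0,5,0,0,0,0,-37,0,5,0,0,0,0,-37,0,5]}}

```text
t: 16.55
tool_pos: [627.6, 81.4, 25.2]
tcp_rot: [180.0, -0.2, 13.1]
force: [0.0, -0.2, 15.5]
width: 12.0
gripper_force: 40.0
```

{"op": "play_rows", "data": {"deltas": [0,0,0,0,0,0,5,0,0,0,0,0,0,5]}}

```text
t: 16.72
tool_pos: [627.6, 81.3, 25.1]
tcp_rot: [180.0, -0.2, 13.1]
force: [-0.4, -0.5, 15.4]
width: 11.6
gripper_force: 40.0
```

{"op": "play_rows", "data": {"deltas": [0,0,0,0,-1.5,0,5,0,0,0,0,-3,0,5,0,0,0,0,-4,0,5,0,0,0,0,-4,0,5]}}

```text
t: 17.05
tool_pos: [626.8, 84.8, 25.1]
tcp_rot: [180.0, -0.2, 13.1]
force: [0.3, -2.1, 14.8]
width: 11.3
gripper_force: 40.0
```

{"op": "play_rows", "data": {"deltas": [0,0,0,0,-1.5,0,5,0,0,0,0,-3,0,5,0,0,0,0,-3,0,5]}}

```text
t: 17.3
tool_pos: [626.1, 87.9, 25.1]
tcp_rot: [180.0, -0.2, 13.1]
force: [-0.4, -1.3, 14.7]
width: 11.3
gripper_force: 40.0
```

{"op": "play_rows", "data": {"deltas": [0,0,0,0,-1.5,0,5,0,0,0,0,-3,0,5,0,0,0,0,-3,0,5]}}

```text
t: 17.55
tool_pos: [625.4, 90.7, 25.1]
tcp_rot: [180.0, -0.2, 13.1]
force: [0.9, -2.4, 15.7]
width: 11.7
gripper_force: 40.0
```

{"op": "play_rows", "data": {"deltas": [0,0,0,0,-1.5,0,5,0,0,0,0,-3,0,5,0,0,0,0,-3,0,5]}}

```text
t: 17.8
tool_pos: [624.8, 93.1, 25.1]
tcp_rot: [179.9, -0.1, 13.1]
force: [1.6, -4.6, 15.7]
width: 12.0
gripper_force: 40.0
```

```bash
python3 - <<'E'
from h import *
F=[];
for i in range(8):
    s=snap('scene'); o=robot.get_obs(); F.append(o['force'])
print(np.mean(F,0).round(2),np.std(F,0).round(2),o['tool_pos'].round(1))
g0=cv2.cvtColor(cv2.imread('pics/scene0.png'),cv2.COLOR_BGR2GRAY).astype(np.float32); g1=cv2.cvtColor(s['pixels'],cv2.COLOR_BGR2GRAY).astype(np.float32)
c=np.array([626.5,83.6]);ex=np.array([-.225,.974]);ey=np.array([-.974,-.225])
for lat in(-6,0,6):
  print('lat',lat)
  for x in range(0,62,2):
    p=px(s,[*(c+x*ex+lat*ey),40]); f=lambda g:int(cv2.getRectSubPix(g,(1,1),tuple(map(float,p)))[0,0]); print((x,f(g0),f(g1)),end=' ')
  print()
E
```

```text
[ 0.64 -4.02 15.04] [0.3  0.55 0.61] [624.8  93.1  25.1]
lat -6
(0, 120, 116) (2, 118, 109) (4, 120, 113) (6, 122, 117) (8, 121, 111) (10, 118, 108) (12, 113, 110) (14, 106, 111) (16, 92, 107) (18, 77, 85) (20, 66, 68) (22, 66, 62) (24, 91, 67) (26, 112, 74) (28, 121, 95) (30, 122, 110) (32, 121, 127) (34, 122, 131) (36, 119, 131) (38, 119, 125) (40, 123, 121) (42, 122, 111) (44, 120, 94) (46, 120, 87) (48, 121, 85) (50, 121, 85) (52, 121, 85) (54, 122, 88) (56, 122, 94) (58, 118, 94) (60, 114, 88) 
lat 0
(0, 120, 112) (2, 121, 105) (4, 121, 103) (6, 120, 112) (8, 120, 116) (10, 119, 111) (12, 115, 107) (14, 102, 101) (16, 80, 91) (18, 65, 79) (20, 64, 69) (22, 63, 60) (24, 76, 58) (26, 100, 60) (28, 115, 61) (30, 121, 63) (32, 121, 67) (34, 121, 81) (36, 122, 108) (38, 119, 120) (40, 118, 124) (42, 117, 109) (44, 120, 104) (46, 121, 101) (48, 120, 103) (50, 121, 103) (52, 122, 105) (54, 121, 116) (56, 121, 122) (58, 118, 118) (60, 114, 115) 
lat 6
(0, 127, 133) (2, 118, 120) (4, 124, 122) (6, 125, 120) (8, 126, 122) (10, 127, 122) (12, 116, 103) (14, 111, 110) (16, 95, 104) (18, 86, 98) (20, 78, 85) (22, 66, 66) (24, 92, 74) (26, 112, 71) (28, 126, 71) (30, 124, 74) (32, 119, 62) (34, 127, 70) (36, 124, 67) (38, 125, 73) (40, 122, 87) (42, 119, 106) (44, 123, 126) (46, 121, 131) (48, 123, 134) (50, 120, 129) (52, 122, 128) (54, 124, 132) (56, 121, 131) (58, 122, 132) (60, 113, 119)
```

Contact is confirmed: about 4 N against the slide, and the dark plunger edge has moved about 2 mm. I'll push 5 mm more.

{"op": "play_rows", "data": {"deltas": [0,0,0,0,-1.5,0,5,0,0,0,0,-3,0,5,0,0,0,0,-4.5,0,5,0,0,0,0,-5.5,0,5,0,0,0,0,-5.5,0,5,0,0,0,0,-5.5,0,5]}}

```text
t: 18.7
tool_pos: [623.6, 98.2, 25.1]
tcp_rot: [179.9, -0.1, 13.0]
force: [0.4, -4.8, 14.3]
width: 11.6
gripper_force: 40.0
```

```bash
python3 - <<'E'
from h import *
F=[]
for i in range(8):
    s=snap('scene'); o=robot.get_obs(); F.append(o['force'])
print(np.mean(F,0).round(2),o['tool_pos'].round(1),o['tcp_rot'].round(1))
g1=cv2.cvtColor(s['pixels'],cv2.COLOR_BGR2GRAY).astype(np.float32)
c=np.array([626.5,83.6]);ex=np.array([-.225,.974]);ey=np.array([-.974,-.225])
for lat in(-6,0,6):
  print('lat',lat,[(x,int(cv2.getRectSubPix(g1,(1,1),tuple(map(float,px(s,[*(c+x*ex+lat*ey),40]))))[0,0])) for x in range(10,46,2)])
E
```

```text
[ 0.43 -4.81 15.13] [623.6  98.2  25.1] [ 1.799e+02 -1.000e-01  1.300e+01]
lat -6 [(10, 109), (12, 114), (14, 110), (16, 107), (18, 110), (20, 112), (22, 102), (24, 78), (26, 64), (28, 62), (30, 68), (32, 76), (34, 104), (36, 121), (38, 129), (40, 123), (42, 111), (44, 97)]
lat 0 [(10, 112), (12, 114), (14, 117), (16, 115), (18, 109), (20, 96), (22, 80), (24, 64), (26, 60), (28, 60), (30, 60), (32, 61), (34, 61), (36, 60), (38, 71), (40, 82), (42, 86), (44, 95)]
lat 6 [(10, 124), (12, 121), (14, 117), (16, 106), (18, 106), (20, 109), (22, 91), (24, 87), (26, 78), (28, 75), (30, 76), (32, 63), (34, 72), (36, 68), (38, 73), (40, 86), (42, 103), (44, 121)]
```

The plunger face has moved about 6 mm. Now I'll let the bolt rise.

{"op": "play_rows", "data": {"deltas": [0,0,0,0,0,-1,5,0,0,0,0,0,-2,5,0,0,0,0,0,-3,5,0,0,0,0,0,-4,5,0,0,0,0,0,-5,5,0,0,0,0,0,-5.5,5,0,0,0,0,0,-5.5,5,0,0,0,0,0,-5.5,5]}}

```text
t: 19.77
tool_pos: [623.4, 98.3, 30.2]
tcp_rot: [179.9, -0.1, 13.0]
force: [2.6, -3.9, 8.2]
width: 11.7
gripper_force: 40.0
```

{"op": "play_rows", "data": {"deltas": [0,0,0,0,0,-0.4,5,0,0,0,0,0,-0.8,5,0,0,0,0,0,-0.8,5,0,0,0,0,0,-0.8,5]}}

```text
t: 20.1
tool_pos: [623.2, 98.3, 30.8]
tcp_rot: [179.9, -0.1, 13.0]
force: [2.9, -3.1, 7.2]
width: 11.6
gripper_force: 40.0
```

{"op": "play_rows", "data": {"deltas": [0,0,0,0,0,0,5,0,0,0,0,0,0,5,0,0,0,0,0,0,5,0,0,0,0,0,0,5], "force": 5}}

```text
t: 20.43
tool_pos: [623.2, 98.4, 30.8]
tcp_rot: [179.9, -0.1, 13.0]
force: [3.8, -3.3, 7.2]
width: 11.7
gripper_force: 5.0
```

{"op": "play_rows", "data": {"deltas": [0,0,0,0.4,0,-0.3,8,0,0,0,0.4,0,-0.6,8,0,0,0,0.4,0,-0.6,8,0,0,0,0.4,0,-0.6,8]}}

```text
t: 20.77
tool_pos: [623.1, 98.5, 30.8]
tcp_rot: [180.0, -0.0, 13.0]
force: [3.4, -4.7, 1.5]
width: 11.9
gripper_force: 5.0
```

The lips now carry the leaf's push, so I'll open and withdraw upward.

{"op": "play_rows", "data": {"deltas": [0,0,0,0,0,0,14,0,0,0,0,0,0,18,0,0,0,0,0,0,24,0,0,0,0,0,0,34,0,0,0,0,0,0,44,0,0,0,0,0,0,44,0,0,0,0,0,-5,44,0,0,0,0,0,-15,44,0,0,0,0,0,-30,44,0,0,0,0,0,-50,44,0,0,0,0,0,-75,44,0,0,0,0,0,-90,44]}}

```text
t: 21.77
tool_pos: [623.3, 99.5, 124.1]
tcp_rot: [-180.0, -0.1, 13.1]
force: [0.6, 0.6, 0.7]
width: 43.9
gripper_force: 0.0
```

{"op": "play_rows", "data": {"deltas": [0,0,0,0,0,-25,44,0,0,0,0,0,-50,44,0,0,0,0,0,-70,44,0,0,0,0,0,-80,44,0,0,0,0,0,-80,44,0,0,0,0,0,-80,44]}}

```text
t: 22.27
tool_pos: [622.4, 99.0, 200.6]
tcp_rot: [180.0, -0.0, 13.1]
force: [-0.0, 0.0, -0.4]
width: 44.1
gripper_force: 0.0
```

```bash
python3 - <<'E'
from h import *
s=snap('scene'); o=robot.get_obs(); print(o['t'],o['tool_pos'].round(1),o['force'].round(1))
c=np.array([626.5,83.6]);ex=np.array([-.225,.974]);ey=np.array([-.974,-.225])
P=lambda x,y,z: px(s,[*(c+x*ex+y*ey),z])
# bolt predicted: x_s=14.9, z0=29.5, tab x along strut y
for x0 in (14.9,):
  print('tab top corners',[P(x0+a,b,87.5) for a,b in((-6,-13),(6,-13),(6,13),(-6,13))],'shank z45',P(x0,0,45),'shank z57',P(x0,0,57))
g=cv2.cvtColor(s['pixels'],cv2.COLOR_BGR2GRAY)
for r in range(168,206): print(r,*g[r,246:284])
E
```

```text
22.3167 [622.   98.9 199.7] [ 0.5 -0.4 -1.1]
tab top corners [array([257.4, 173.7]), array([253.6, 175.8]), array([264. , 179.8]), array([267.8, 177.5])] shank z45 [260.7 195.5] shank z57 [260.7 190.3]
168 166 156 157 138 111 101 101 133 157 190 202 198 192 183 154 127 131 129 126 129 146 158 160 160 163 165 165 163 167 163 165 168 167 169 170 170 171 173
169 172 134 101 88 121 157 172 191 197 193 182 159 138 132 130 124 144 159 160 162 163 164 164 166 167 164 166 166 165 164 166 165 166 168 172 171 171 170
170 192 167 157 164 185 199 195 183 167 148 125 119 126 142 157 158 160 164 165 166 170 166 167 170 169 168 168 168 166 166 164 166 168 169 168 169 168 168
171 204 203 202 199 192 178 156 125 123 126 124 142 155 160 160 164 163 165 169 169 170 171 171 169 169 169 171 168 168 168 168 168 167 169 168 166 166 170
172 203 197 192 182 158 132 125 120 139 155 156 161 163 166 166 167 167 170 171 172 171 171 172 168 170 173 170 169 169 173 169 169 167 168 167 171 169 168
173 186 169 149 134 121 138 153 155 157 162 160 168 176 174 171 171 170 170 172 173 172 175 169 171 172 171 170 171 171
[... 4270 characters left out ...]
 90 127 186 203 196 199 199 197 192 178 155 145 151 152 150 150 151 147 129 109 95 96 98 103
202 155 135 130 126 130 130 110 77 64 62 62 61 63 129 157 173 194 200 195 196 194 198 178 148 152 151 150 150 152 150 150 134 105 96 92 97 104 124
203 131 126 127 128 127 129 114 93 80 65 61 85 108 187 206 196 199 198 199 191 179 160 150 151 149 149 147 150 153 150 150 134 106 98 101 115 127 143
204 129 127 127 128 128 125 129 124 111 93 133 161 169 200 208 197 197 194 199 179 149 152 149 149 151 150 149 149 149 151 154 135 105 103 124 142 151 151
205 126 128 128 129 127 126 128 130 138 139 191 207 197 201 199 196 193 181 159 150 150 151 149 150 150 149 153 152 151 152 151 137 114 130 144 150 152 153
```

```bash
python3 - <<'E'
from h import *
s=snap('scene'); 
g=cv2.cvtColor(s['pixels'],cv2.COLOR_BGR2GRAY).astype(np.float32); g0=cv2.cvtColor(cv2.imread('pics/scene0.png'),cv2.COLOR_BGR2GRAY).astype(np.float32)
c=np.array([626.5,83.6]);ex=np.array([-.225,.974]);ey=np.array([-.974,-.225])
for lat in(-6,0,6):
  for q in(g0,g): print(lat,[(x,int(cv2.getRectSubPix(q,(1,1),tuple(map(float,px(s,[*(c+x*ex+lat*ey),40]))))[0,0])) for x in range(12,42,2)])
E
```

```text
-6 [(12, 113), (14, 106), (16, 92), (18, 77), (20, 66), (22, 66), (24, 91), (26, 112), (28, 121), (30, 122), (32, 121), (34, 122), (36, 119), (38, 119), (40, 123)]
-6 [(12, 101), (14, 109), (16, 115), (18, 122), (20, 120), (22, 106), (24, 82), (26, 63), (28, 59), (30, 67), (32, 78), (34, 103), (36, 116), (38, 124), (40, 127)]
0 [(12, 115), (14, 102), (16, 80), (18, 65), (20, 64), (22, 63), (24, 76), (26, 100), (28, 115), (30, 121), (32, 121), (34, 121), (36, 122), (38, 119), (40, 118)]
0 [(12, 113), (14, 113), (16, 117), (18, 119), (20, 114), (22, 102), (24, 79), (26, 66), (28, 63), (30, 63), (32, 60), (34, 59), (36, 58), (38, 74), (40, 93)]
6 [(12, 116), (14, 111), (16, 95), (18, 86), (20, 78), (22, 66), (24, 92), (26, 112), (28, 126), (30, 124), (32, 119), (34, 127), (36, 124), (38, 125), (40, 122)]
6 [(12, 171), (14, 165), (16, 166), (18, 159), (20, 139), (22, 110), (24, 95), (26, 78), (28, 75), (30, 75), (32, 63), (34, 71), (36, 70), (38, 74), (40, 83)]
```

The plunger face is pushed in about 7–8 mm, well inside the limits. The bolt stands upright and let go, where predicted.

```bash
python3 -c "
from workcell import robot
print(robot.job_done())"
```

```text
the job is handed in; nothing more can be done
None
```

I handed the job in at about 22 s without seeing a verdict: the bolt stands upright and let go, seated crosswise under both lips, with the plunger pushed in about 7–8 mm as judged from the scene image; the arm went nowhere near the bushing, key or pen, though I did not re-check them, and my first grip closed on top of the tab (about 23 N) before I corrected a roughly 28 mm fingertip height offset.

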